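# Raise the blue tube carrier one rung and let its pawl seat

### The job

Lift the tubes out of the blue dry-block stand: raise the blue carrier by its upright grip until its pawl has passed the upper rung of the ladder and swung back, then lower it gently so that the pawl seats on that rung, let go and move clear. Do not let the carrier drop, do not raise the orange carrier, and do not disturb the brown bottle.

Things in the scene. Friction and masses are not known exactly. Their poses are not given: they have to be found in the camera images.
- blue_carrier (a joint): Height (m) of the blue tube carrier (plate 168 x 90 x 10 mm, 6 capped tubes, 0.3-0.65 kg) sliding up a ladder on a fixed stand: 0 start, pawl on lower rung; 0.070 pawl seated on upper rung, can sink no lower; 0.125 top stop. Going up, the red pawl folds under the upper rung and swings back by 0.090 (0.105 is good); lowered sooner, it slips back. Falling faster than 0.4 m/s (8 mm free) is a drop.
- blue_grip (a point): Centre of where to pinch the upright blue grip block, moving with the carrier: 15 mm below its top, 40 mm above the plate, 155 mm above the bench at the start. Block 18 mm wide along y, 30 mm along x. z up; x points to the ladder, 164 mm off, 100 mm wide, 294 mm tall. Tube caps start 50 mm off in x, tops 15 mm lower than this point. Stand left or right, turned up to 20 degrees.
- orange_carrier (a joint): Height (m) of the carrier of the other stand, same shape with orange plate and grip, to stay at 0. That stand is on the other side (left or right), its centre 0.32 m or more sideways from the blue stand's; its ladder too is 294 mm tall, so cross the bench high and come down on the blue grip from straight above.
- bottle: Brown bottle with a white cap, 56 mm across, 135 mm tall, loose on the bench between the two stands; origin at the centre of its underside, z up. To be left standing where it is.

How it is judged:
By the outcome, as a careful person would: the job done as asked, in the order asked, and still so for the second after the job is handed in, with the robot touching nothing.
It also fails if it takes over 38 s, if anything falls off the work surface, if the arm or the gripper's body presses on something with over 40 N, if the wrist force passes 120 N, or if a joint passes its speed limit or range.

### The arm

A 7-joint arm with a two-finger parallel gripper is mounted at the origin on the work surface. World frame = base frame: x ahead of the robot, y to its left, z up, the work surface at z = 0. Lengths are in mm, angles in rad, forces in N, time in s.
With the tool pointing down it reaches from about 425 to 825 mm from the base axis. Payload 3.6 kg.
Tool frame: the origin (TCP) lies on the centre line of the jaws, within the pads' length; the fingertips stand 19 mm ahead of it and the grasp point (between the pads) is the TCP; z points along the fingers, y is the line along which they close (so a half turn about z gives the same grasp; the last joint's range is limited). The gripper opens to 93 mm and grips with 3 to 60 N. Pads are 15 mm wide; open, the fingers measure 128 mm over their backs; the gripper's body (75 mm by 188 mm) begins 65 mm behind the grasp point.
Start: joints at [-1.274, 0.615, -0.013, 1.423, 0.008, 1.103, -0.04], TCP at [206.162, 616.409, 237.64] pointing down, gripper open.
Joint ranges: [-3.12, 3.12], [-0.3, 2.06], [-1.34, 1.32], [0.26, 2.42], [-1.36, 4.5], [0.01, 1.98], [-2.84, 2.84]. Speed limits (rad/s): [2.79, 2.79, 3.14, 3.14, 3.14, 3.14, 3.14].

### API

Orientations are given as a unit quaternion [w, x, y, z].
In Python, from rig import manip, imaging gives the robot as it stands. The module is installed in compiled form; this text tells all that it offers.
- The arm moves only by the tool arm_command, never from a script. Its argument "series" is text: rows parted by semicolons, each of 5 numbers parted by spaces: the finger opening in m, from 0 to 0.093, then the shift along the tool's x, y, z in m, then the turn about the tool's z in rad. In form: grip x y z turn; .... A call has 1 to 8 rows; each row is the pose to reach, as a shift and turn from the pose commanded when the call began, along the tool's axes at that moment; what a row does not reach only later rows make up. A row lasts 1/8 s, in which the tool goes at most 62.5 mm and 10.7 degrees, less where a joint would pass 70% of its speed; a pose out of reach is approached as far as the arm can. A call with a gripper value outside its range is refused whole. The fingers move at their own pace and stop on an object; the grip force is fixed at half the most. Time passes only in rows, so rows that repeat a pose let the fingers close. It gives the time, the measured TCP pose, the force, the opening and the grip force at its end, in the units of the state.
- manip.get_state(): the state, without advancing time (a new reading comes with each control period).
- imaging.capture(name): name is "scene" or "top"; returns the picture (384x512x3 uint8, red, green, blue); there is no depth.
- imaging.camera_model(name): a dict with "vfov" (degrees; the focal length in pixels is half the picture's height over the tangent of half this angle, whatever the lens; pixels are square), "cx", "cy" (the principal point, pixels), "world_from_camera" (4x4, takes a point from camera to world coordinates). Camera axes: x right, y down, z forward; pixel columns grow to the right and rows downward; lengths in mm; the calibration is good to about 2 mm. A picture is of the moment at which its call begins. camera_model takes no time and is no camera call.
- manip.finish_job(): hands the job in; it is judged then, once.
The state is a dict: "clock": time; "joints": joint angles; "dq": joint speeds; "joint_efforts": joint torques, N m; "eef_pos": TCP position; "tool_rot": TCP orientation; "wrist_force": force on the tool from outside, world axes, zero at the start; "wrist_torque": the same for the moment, N m; "gripper_width": finger opening in mm; "gripper_force": force on a finger pad.
Only numpy, scipy, OpenCV 4.12 (cv2) and the standard library are available. Lean on these libraries where they do the work, as an engineer would, in place of code of your own. Each camera call takes 0.05 s, during which the arm holds its last target. There are 200 camera calls.

## Working session

There is one attempt and no reset: what is moved stays moved. The work goes in short steps, Python scripts to look and compute and a tool call to move; the robot and the scene stay as the last step left them, time stands still between calls to the robot, and variables do not carry over. Pictures are saved under pics/ and viewed, at most 10 in all, crops included, and the job is handed in when it is done.

Besides the shell and the picture viewer there is one more tool, called after "Call:" in YAML: its name, and indented under it one key for each argument. arm_command: Moves the arm, as the interface text tells. Its arguments: {"type":"object","properties":{"series":{"type":"string"}},"required":["series"]}

```bash
mkdir -p pics; python3 - <<'E'
from rig import manip, imaging
import cv2,numpy as np
for n in("scene","top"):
    im=imaging.capture(n); cv2.imwrite(f"pics/{n}0.png",im[:,:,::-1]); m=imaging.camera_model(n); print(n,m)
s=manip.get_state();print(s)
E
```

```text
scene {'vfov': 53.022184269362896, 'cx': 250.9106502748197, 'cy': 187.62845598711374, 'world_from_camera': array([[-4.15340149e-01,  7.80478544e-01, -4.67274868e-01,
         9.69432742e+02],
       [ 9.09601516e-01,  3.50204897e-01, -2.23565676e-01,
         1.74561235e+02],
       [-1.08462668e-02, -5.17889730e-01, -8.55378622e-01,
         8.24179953e+02],
       [ 0.00000000e+00,  0.00000000e+00,  0.00000000e+00,
         1.00000000e+00]])}
top {'vfov': 42.92317478438375, 'cx': 258.7437221923753, 'cy': 186.8182727287791, 'world_from_camera': array([[-1.86338293e-02, -9.83534762e-01,  1.79755814e-01,
         3.62977478e+02],
       [-9.99759601e-01,  2.04068040e-02,  8.01894130e-03,
        -1.29151310e+01],
       [-1.15551492e-02, -1.79563178e-01, -9.83678577e-01,
         1.17262995e+03],
       [ 0.00000000e+00,  0.00000000e+00,  0.00000000e+00,
         1.00000000e+00]])}
{'clock': 0.1, 'joints': array([-1.2745102 ,  0.61576751, -0.0126189 ,  1.42467097,  0.00807634,
        1.10343597, -0.04038744]), 'dq': array([ 5.42459509e-04, -1.71277042e-03, -4.43284484e-04, -2.72415506e-03,
       -1.29511359e-04,  8.60395709e-05, -9.88106452e-04]), 'joint_efforts': array([ 1.15341165e-03, -4.60042119e+01,  2.09686621e-01, -1.66246158e+01,
       -6.13041152e-02,  1.69316435e-02,  1.16215538e-04]), 'eef_pos': array([205.96135596, 615.82131006, 236.65509434]), 'tool_rot': array([-1.77424245e-04,  1.60659259e-01,  9.87009299e-01, -1.10203188e-03]), 'wrist_force': array([0.29946007, 0.54504934, 0.20057269]), 'wrist_torque': array([ 0.01858387, -0.03229219, -0.03210428]), 'gripper_force': 0.0, 'gripper_width': 93.15720739054869}
```

View pics/scene0.png

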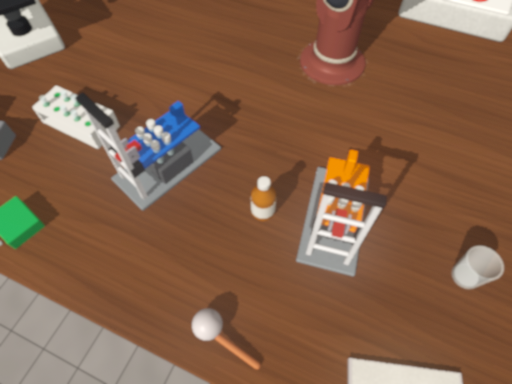

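View pics/top0.png

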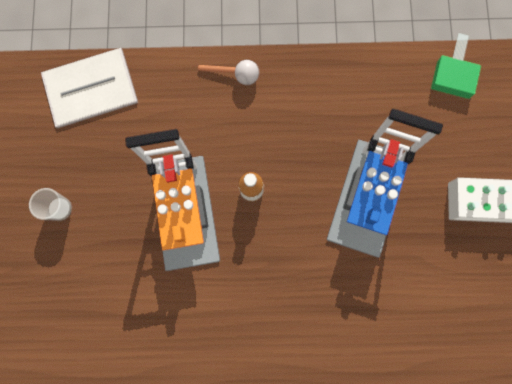

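The scene view shows the blue stand at about (165,145), with its grip at (178,110), the bottle at (263,198) and the orange stand at (340,215). In the top view the blue grip is at about (376,215), the ladder bar at (415,122), and the orange stand is to the left.

```bash
python3 - <<'E'
import cv2,numpy as np
a=cv2.imread("pics/scene0.png")[85:165,120:220];b=cv2.imread("pics/top0.png")[100:260,330:450]
a=cv2.resize(a,(400,320),interpolation=2);b=cv2.resize(b,(400,533),interpolation=2)
c=np.zeros((533,800,3),np.uint8);c[:320,:400]=a;c[:,400:]=b
cv2.imwrite("pics/crop0.png",c)
E
```

```text
(no output)
```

View pics/crop0.png

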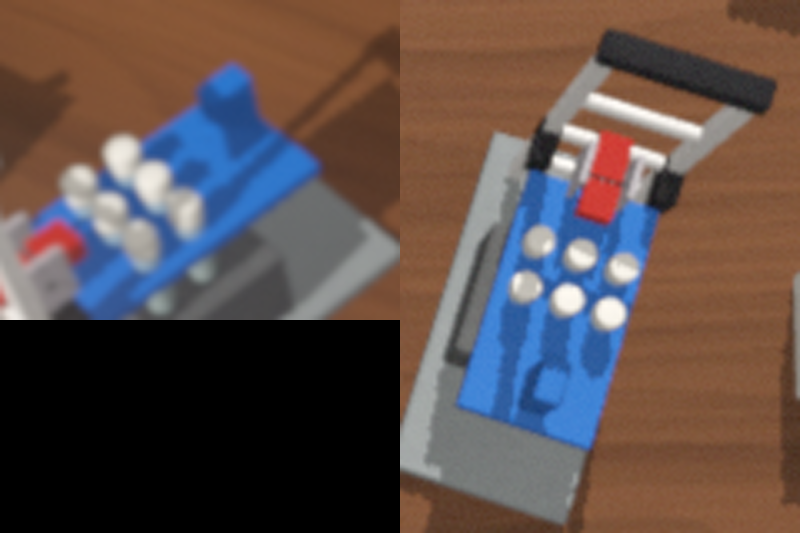

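The crops show the grip's top face at about (375.6,215) in the top view and (177,105) in the scene view. Plate corners and tube caps are also clear enough to give the yaw.

```bash
cat > h.py <<'E'
import numpy as np,cv2
from rig import imaging,manip
def ray(n,u,v):
    m=imaging.camera_model(n);f=192/np.tan(np.radians(m["vfov"]/2));T=m["world_from_camera"]
    return T[:3,3],T[:3,:3]@np.array([(u-m["cx"])/f,(v-m["cy"])/f,1])
def onz(n,u,v,z):
    o,d=ray(n,u,v);return o+d*(z-o[2])/d[2]
def tri(p,q):
    o,d=ray("top",*p);o2,d2=ray("scene",*q);s=np.linalg.lstsq(np.c_[d,-d2],o2-o,rcond=None)[0]
    a,b=o+d*s[0],o2+d2*s[1];return (a+b)/2,np.linalg.norm(a-b)
E
python3 - <<'E'
from h import *
np.set_printoptions(precision=1,suppress=True)
t=cv2.imread("pics/top0.png");s=cv2.imread("pics/scene0.png")
# plate mask in top view
h=cv2.cvtColor(t,cv2.COLOR_BGR2HSV)
m=cv2.inRange(h,(100,140,50),(120,255,255));m=cv2.morphologyEx(m,cv2.MORPH_CLOSE,np.ones((9,9)))
c=max(cv2.findContours(m,0,1)[0],key=cv2.contourArea);r=cv2.minAreaRect(c)
P=np.array([onz("top",u,v,115)[:2] for u,v in cv2.boxPoints(r)]);print(cv2.boxPoints(r));print(P,P.mean(0))
for i in range(4):
    d=P[(i+1)%4]-P[i];print(np.linalg.norm(d),np.degrees(np.arctan2(d[1],d[0])))
print("V top");print(h[206:228,366:386,2])
hs=cv2.cvtColor(s,cv2.COLOR_BGR2HSV)
print("scene V");print(hs[98:124,166:190,2])
print(onz("top",375.6,215.3,170),onz("scene",177,105,170),tri((375.6,215.3),(177,105)))
# caps
for n,im in(("top",h[130:210,350:410]),("scene",hs[110:155,130:175])):
    w=cv2.inRange(im,(0,0,150),(180,70,255));k=cv2.connectedComponentsWithStats(w)
    print(n,np.c_[k[3],k[2][:,4]][1:]+np.array([350,130,0] if n=="top" else [130,110,0]))
E
```

```text
[[346.  221.8]
 [368.4 150.2]
 [408.6 162.8]
 [386.3 234.4]]
[[ 475.2 -192. ]
 [ 634.1 -249.9]
 [ 603.5 -337. ]
 [ 446.3 -277.3]] [ 539.8 -264.1]
169.0760182156955 -19.99895713915135
92.3770389723265 -109.33992648735835
168.18093846538198 159.19229702077084
90.01874046148582 71.25779510986862
V top
[[203 214 213 213 212 203 176 150 151 152 152 157 157 163 193 210 212 209
  182 161]
 [203 214 213 214 213 208 181 153 151 150 152 148 151 163 199 213 213 211
  180 159]
 [210 213 213 212 207 182 154 146 153 155 157 151 152 160 186 206 212 209
  181 163]
 [213 214 211 200 175 141 130 151 157 159 162 160 157 159 169 195 209 210
  186 161]
 [213 212 194 165 140 123 144 181 174 169 188 173 161 158 158 189 208 211
  202 178]
 [212 202 167 141 124 128 173 203 205 203 207 185 189 174 165 194 211 213
  212 201]
 [210 184 148 127 125 140 190 211 214 214 213 207 209 198 180 202 212 214
  212 210]
 [210 172 134 124 128 162 197 213 214 215 214 213 213 206 193 206 214 214
  214 212]
 [204 165 129 123 128 177 206 214 215 215 213 213 213 206 206 211 214 212
  212 214]
 [197 159 127 123 136 191 212 214 2
[... 3506 characters left out ...]
98 202 203 203 204 203 203 203 202 197 183 162 148 144 148 159 171 180
  182 177 165 154 150 154]
 [200 199 200 201 202 203 203 203 203 199 188 168 153 151 162 178 184 181
  172 162 153 150 153 166]]
[ 481.6 -244.2  170. ] [ 480.1 -242.7  170. ] (array([ 481.1, -243.1,  170.9]), np.float64(1.903696639742343))
top [[377.2 131.9  11. ]
 [397.9 133.4 127. ]
 [381.  132.    1. ]
 [384.2 142.8  85. ]
 [357.5 155.8 270. ]
 [402.4 150.5  98. ]
 [378.6 149.4  48. ]
 [366.  153.5   2. ]
 [371.5 172.   70. ]
 [383.9 176.1  72. ]
 [396.5 180.2  73. ]
 [367.3 185.6  76. ]
 [379.7 189.6  84. ]
 [392.4 193.7  83. ]]
scene [[157.8 130.5 282. ]
 [146.9 138.3 264. ]
 [132.2 148.3  13. ]
 [169.2 152.2   6. ]]
```

```bash
cat >> h.py <<'E'
def tool(p,yaw=None):
    from scipy.spatial.transform import Rotation as R
    s=manip.get_state();q=s["tool_rot"];M=R.from_quat([*q[1:],q[0]]).as_matrix()
    print("clock",s["clock"],"pos",s["eef_pos"].round(1),"yhead",np.degrees(np.arctan2(M[1,1],M[0,1])).round(2),"z",M[:,2].round(3))
    return (M.T@(np.array(p)-s["eef_pos"])).round(1)
E
python3 - <<'E'
from h import *
np.set_printoptions(precision=1,suppress=True)
C=[onz("top",u,v,140)[:2] for u,v in[(371.5,172),(383.9,176.1),(396.5,180.2),(367.3,185.6),(379.7,189.6),(392.4,193.7)]]
print(np.array(C))
d=C[2]-C[0]+C[5]-C[3];print("lat",np.degrees(np.arctan2(d[1],d[0]))+90, "long",np.degrees(np.arctan2(*(C[0]-C[3]+C[1]-C[4]+C[2]-C[5])[::-1])))
for p in((374.9,215.2),(375.4,215.4)):
  g=onz("top",*p,170)[:2];y=np.radians(-19.6);print(g,np.array([[np.cos(y),np.sin(y)],[-np.sin(y),np.cos(y)]])@(C[4]-g))
print("bottle",onz("top",250,180,135),"orange ladder",onz("top",153,139,294),"blue ladder",onz("top",415,122,294))
for p in((206,616,370),(480,250,370),(480,-244,370)):print(tool(p))
E
```

```text
[[ 579.1 -248.1]
 [ 569.5 -274.2]
 [ 560.  -300.6]
 [ 549.5 -237.4]
 [ 540.3 -263.3]
 [ 530.8 -289.8]]
lat -19.817924939662376 long -20.2018407211723
[ 481.8 -242.8] [61.9  0.3]
[ 481.4 -243.8] [62.   1.4]
bottle [568.   14.2 135. ] orange ladder [618.4 190.  294. ] blue ladder [ 640.5 -299.8  294. ]
clock 0.1 pos [206.  615.8 236.7] yhead 71.51 z [-0. -0. -1.]
[   0.    -0.1 -133.3]
clock 0.1 pos [206.  615.8 236.7] yhead 71.51 z [-0. -0. -1.]
[-375.9 -260.3 -132.8]
clock 0.1 pos [206.  615.8 236.7] yhead 71.51 z [-0. -0. -1.]
[-532.6 -728.8 -131.7]
```

Call:
arm_command:
  series: "0.06 0 0 -0.045 0; 0.06 0 0 -0.09 0; 0.06 0 0 -0.13 0; 0.06 0 0 -0.13 0"

```text
clock: 0.6
eef_pos: [206.6, 617.6, 371.2]
tool_rot: [0.0, 0.161, 0.987, 0.004]
wrist_force: [-0.7, 0.3, -0.8]
gripper_width: 60.8
gripper_force: 0.0
```

Call:
arm_command:
  series: "0.06 -0.04 -0.028 0 0; 0.06 -0.09 -0.062 0 0; 0.06 -0.14 -0.097 0 0; 0.06 -0.19 -0.132 0 0; 0.06 -0.24 -0.166 0 0; 0.06 -0.29 -0.2 0 0; 0.06 -0.34 -0.235 0 0; 0.06 -0.375 -0.26 0 0"

```text
clock: 1.6
eef_pos: [480.2, 247.4, 366.0]
tool_rot: [-0.001, 0.162, 0.987, -0.002]
wrist_force: [0.5, 0.9, 0.4]
gripper_width: 59.7
gripper_force: 0.0
```

Call:
arm_command:
  series: "0.06 -0.015 -0.045 0 0; 0.06 -0.03 -0.095 0 0; 0.06 -0.05 -0.145 0 0; 0.06 -0.065 -0.195 0 0; 0.06 -0.08 -0.245 0 0; 0.06 -0.1 -0.295 0 0; 0.06 -0.115 -0.345 0 0; 0.06 -0.13 -0.39 0 0"

```text
clock: 2.6
eef_pos: [477.8, -161.8, 366.1]
tool_rot: [-0.002, 0.161, 0.987, 0.0]
wrist_force: [0.3, -0.2, -0.1]
gripper_width: 60.2
gripper_force: 0.0
```

```bash
python3 -c "
from h import *
print(tool((481.4,-243.2,370)))"
```

```text
clock 2.6 pos [ 477.8 -161.8  366.1] yhead 71.46 z [-0.003  0.001 -1.   ]
[-29.3 -76.   -3.9]
```

Call:
arm_command:
  series: "0.06 -0.015 -0.038 0 0.012; 0.06 -0.029 -0.076 0 0.025; 0.06 -0.029 -0.076 0 0.025; 0.06 -0.029 -0.076 0 0.025"

```text
clock: 3.1
eef_pos: [482.1, -240.3, 366.4]
tool_rot: [-0.001, 0.173, 0.985, 0.001]
wrist_force: [0.4, 0.1, -0.1]
gripper_width: 59.9
gripper_force: 0.0
```

```bash
python3 - <<'E'
from h import *
print(tool((481.4,-243.2,155)))
for n in("scene","top"): cv2.imwrite(f"pics/{n}1.png",imaging.capture(n)[:,:,::-1])
a=cv2.imread("pics/scene1.png")[50:200,80:280]
cv2.imwrite("pics/c1.png",cv2.resize(a,(800,600),interpolation=2))
E
```

```text
clock 3.1 pos [ 482.1 -240.3  366.4] yhead 70.12 z [-0.002  0.002 -1.   ]
[ -0.9  -3.2 211.4]
```

View pics/c1.png

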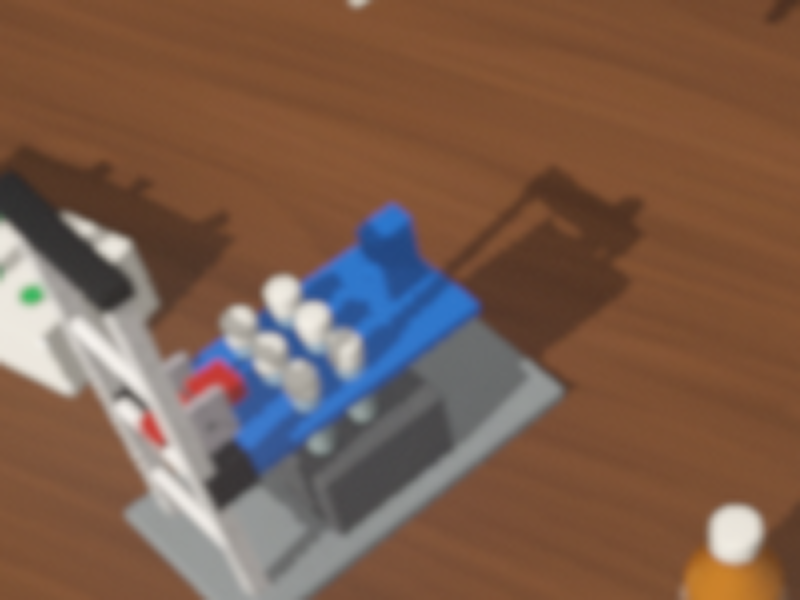

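The scene crop shows the stand undisturbed and no gripper near it. I'll check the top view against the projected TCP.

```bash
python3 - <<'E'
from h import *
for n in("scene","top"):
    m=imaging.camera_model(n);f=192/np.tan(np.radians(m["vfov"]/2));T=np.linalg.inv(m["world_from_camera"])
    for P in((482,-240,366,1),(0,0,0,1),(0,0,300,1)):
        c=T@P;print(n,P,f*c[0]/c[2]+m["cx"],f*c[1]/c[2]+m["cy"],c[2])
a=np.hstack([cv2.imread("pics/scene1.png"),cv2.imread("pics/top1.png")])
cv2.imwrite("pics/c2.png",cv2.resize(a,(800,300),interpolation=3))
E
```

```text
scene (482, -240, 366, 1) 159.2366380346145 31.839929366334076 712.3640698541445
scene (0, 0, 0, 1) 332.2012565875898 61.92528965415504 1197.0033693202538
scene (0, 0, 300, 1) 353.0520113526152 -35.96897721942943 940.3897828006197
top (482, -240, 366, 1) 399.3840665771546 200.72063704267 813.0386159877423
top (0, 0, 0, 1) 262.0650616735464 441.6219699650428 1088.3472186591061
top (0, 0, 300, 1) 261.16640572071094 503.248614709214 793.2436454240717
```

View pics/c2.png

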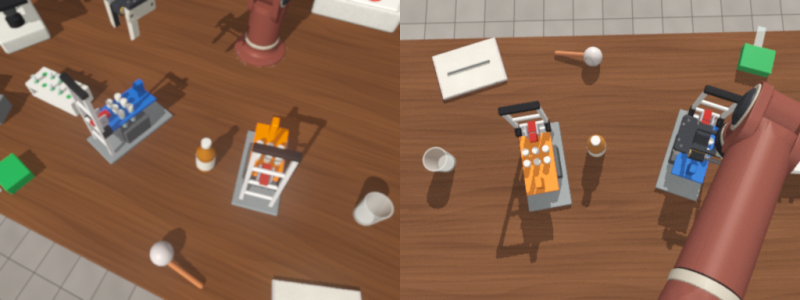

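The gripper shows at about (130,25) in the half-size scene view, which matches its projection. Now descending.

Call:
arm_command:
  series: "0.06 -0.001 -0.003 0.03 0; 0.06 -0.001 -0.003 0.07 0; 0.06 -0.001 -0.003 0.11 0; 0.06 -0.001 -0.003 0.15 0; 0.06 -0.001 -0.003 0.15 0; 0.06 -0.001 -0.003 0.15 0"

```text
clock: 3.95
eef_pos: [483.3, -244.5, 219.1]
tool_rot: [0.001, 0.172, 0.985, -0.0]
wrist_force: [1.0, 0.5, 0.3]
gripper_width: 60.4
gripper_force: 0.0
```

```bash
python3 - <<'E'
from h import *
print(tool((481.4,-243.2,155)))
cv2.imwrite("pics/s2.png",imaging.capture("scene")[:,:,::-1])
a=cv2.imread("pics/s2.png")[30:180,80:280]
cv2.imwrite("pics/c3.png",cv2.resize(a,(800,600),interpolation=2))
E
```

```text
clock 3.95 pos [ 483.3 -244.5  219.1] yhead 70.14 z [ 0.002 -0.001 -1.   ]
[ 2.4  0.6 64.1]
```

View pics/c3.png

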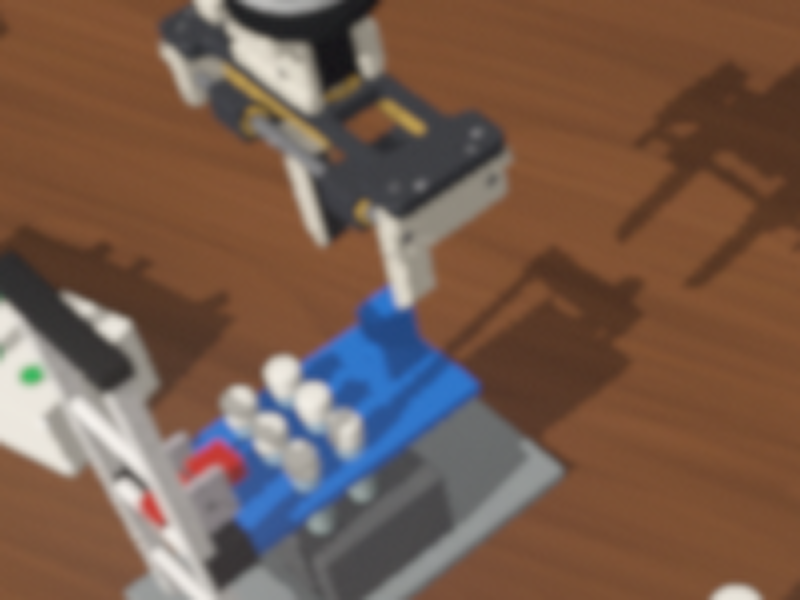

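The fingers straddle the grip: left tip at (322,240), right tip at (408,300), grip at (385,310). Lowering onto it now, then closing in a separate call.

Call:
arm_command:
  series: "0.06 0.002 0.001 0.02 0; 0.06 0.002 0.001 0.042 0; 0.06 0.002 0.001 0.063 0; 0.06 0.002 0.001 0.063 0; 0.06 0.002 0.001 0.063 0"

```text
clock: 4.62
eef_pos: [481.8, -243.6, 156.3]
tool_rot: [0.002, 0.173, 0.985, -0.0]
wrist_force: [0.5, 0.0, -0.2]
gripper_width: 60.1
gripper_force: 0.0
```

```bash
python3 -c "
from h import *
print(tool((481.4,-243.2,155)),manip.get_state()['wrist_force'])"
```

```text
clock 4.625 pos [ 481.8 -243.6  156.3] yhead 70.08 z [ 0.003 -0.001 -1.   ]
[0.5 0.2 1.3] [ 0.51060063  0.00783509 -0.19436112]
```

Call:
arm_command:
  series: "0.03 0 0 0 0; 0.02 0 0 0 0; 0.01 0 0 0 0; 0.0 0 0 0 0; 0 0 0 0 0; 0 0 0 0 0; 0 0 0 0 0; 0 0 0 0 0"

```text
clock: 5.62
eef_pos: [480.2, -244.5, 154.7]
tool_rot: [0.0, 0.174, 0.985, -0.001]
wrist_force: [-1.2, -4.8, -0.2]
gripper_width: 17.7
gripper_force: 30.0
```

Call:
arm_command:
  series: "0 0 0 -0.003 0; 0 0 0 -0.008 0; 0 0 0 -0.014 0; 0 0 0 -0.02 0; 0 0 0 -0.026 0; 0 0 0 -0.032 0; 0 0 0 -0.037 0; 0 0 0 -0.04 0"

```text
clock: 6.62
eef_pos: [480.2, -244.4, 194.1]
tool_rot: [-0.0, 0.174, 0.985, -0.001]
wrist_force: [-0.8, -5.7, -6.5]
gripper_width: 17.8
gripper_force: 30.0
```

Call:
arm_command:
  series: "0 0 0 -0.005 0; 0 0 0 -0.012 0; 0 0 0 -0.02 0; 0 0 0 -0.028 0; 0 0 0 -0.036 0; 0 0 0 -0.044 0; 0 0 0 -0.05 0; 0 0 0 -0.054 0"

```text
clock: 7.62
eef_pos: [480.2, -244.4, 248.1]
tool_rot: [-0.0, 0.174, 0.985, -0.001]
wrist_force: [0.4, -5.9, -4.9]
gripper_width: 18.1
gripper_force: 30.0
```

Call:
arm_command:
  series: "0 0 0 -0.004 0; 0 0 0 -0.009 0; 0 0 0 -0.012 0; 0 0 0 -0.012 0; 0 0 0 -0.012 0; 0 0 0 -0.012 0"

```text
clock: 8.38
eef_pos: [480.2, -244.4, 260.1]
tool_rot: [-0.0, 0.174, 0.985, -0.001]
wrist_force: [-0.2, -5.1, -3.6]
gripper_width: 17.9
gripper_force: 30.0
```

```bash
python3 - <<'E'
from h import *
print(tool((481.4,-243.2,155)))
cv2.imwrite("pics/s4.png",imaging.capture("scene")[:,:,::-1])
a=cv2.imread("pics/s4.png")[30:180,80:280]
cv2.imwrite("pics/c4.png",cv2.resize(a,(800,600),interpolation=2))
E
```

```text
clock 8.375 pos [ 480.2 -244.4  260.1] yhead 70.01 z [-0.001 -0.002 -1.   ]
[ -0.7   1.8 105.1]
```

View pics/c4.png

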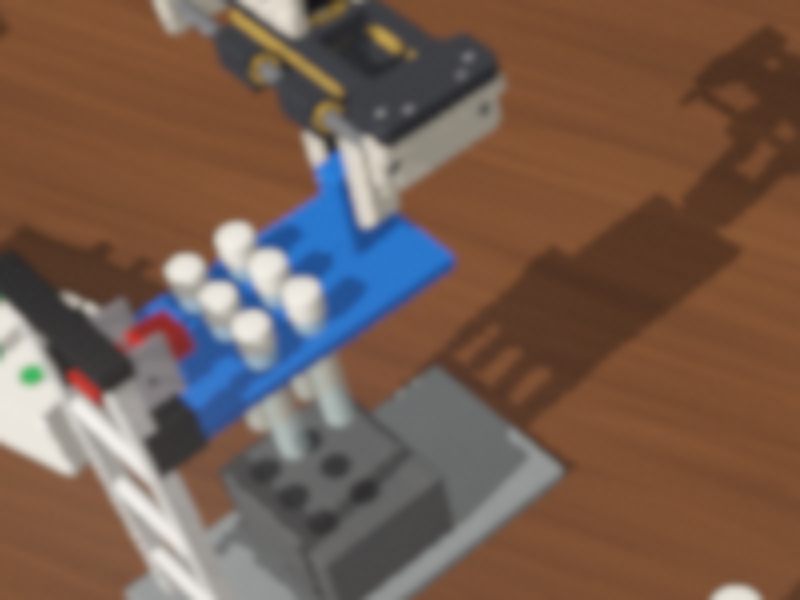

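The carrier is up about 105 mm with the tubes out of the block, and the pawl (red, (160,335)) is above the upper rung. Lowering gently.

Call:
arm_command:
  series: "0 0 0 0.003 0; 0 0 0 0.008 0; 0 0 0 0.013 0; 0 0 0 0.018 0; 0 0 0 0.023 0; 0 0 0 0.027 0; 0 0 0 0.03 0; 0 0 0 0.031 0"

```text
clock: 9.43
eef_pos: [480.2, -244.4, 229.0]
tool_rot: [-0.0, 0.174, 0.985, -0.001]
wrist_force: [-0.0, -6.0, -4.2]
gripper_width: 17.6
gripper_force: 30.0
```

Call:
arm_command:
  series: "0 0 0 0.001 0; 0 0 0 0.002 0; 0 0 0 0.003 0; 0 0 0 0.004 0; 0 0 0 0.004 0; 0 0 0 0.004 0"

```text
clock: 10.18
eef_pos: [480.2, -244.4, 225.0]
tool_rot: [-0.0, 0.174, 0.985, -0.001]
wrist_force: [-0.7, -5.6, -5.1]
gripper_width: 17.7
gripper_force: 30.0
```

Call:
arm_command:
  series: "0 0 0 0.0005 0; 0 0 0 0.001 0; 0 0 0 0.0015 0; 0 0 0 0.002 0; 0 0 0 0.002 0; 0 0 0 0.002 0"

```text
clock: 10.92
eef_pos: [480.2, -244.4, 224.5]
tool_rot: [0.0, 0.174, 0.985, -0.001]
wrist_force: [-2.8, -4.3, 3.5]
gripper_width: 18.1
gripper_force: 30.0
```

Contact: the tool stops short of its target and the force has reversed. One more millimetre will confirm the seat.

Call:
arm_command:
  series: "0 0 0 0.0005 0; 0 0 0 0.001 0; 0 0 0 0.001 0; 0 0 0 0.001 0"

```text
clock: 11.42
eef_pos: [480.2, -244.4, 224.4]
tool_rot: [0.0, 0.173, 0.985, -0.001]
wrist_force: [-3.8, -2.1, 8.6]
gripper_width: 18.1
gripper_force: 30.0
```

```bash
python3 - <<'E'
from h import *
print(tool((481.4,-243.2,225)))
cv2.imwrite("pics/s5.png",imaging.capture("scene")[:,:,::-1])
a=cv2.imread("pics/s5.png")[50:170,70:230]
cv2.imwrite("pics/c5.png",cv2.resize(a,(800,600),interpolation=2))
E
```

```text
clock 11.425 pos [ 480.2 -244.4  224.4] yhead 70.02 z [ 0.    -0.002 -1.   ]
[-0.7  1.6 -0.6]
```

View pics/c5.png

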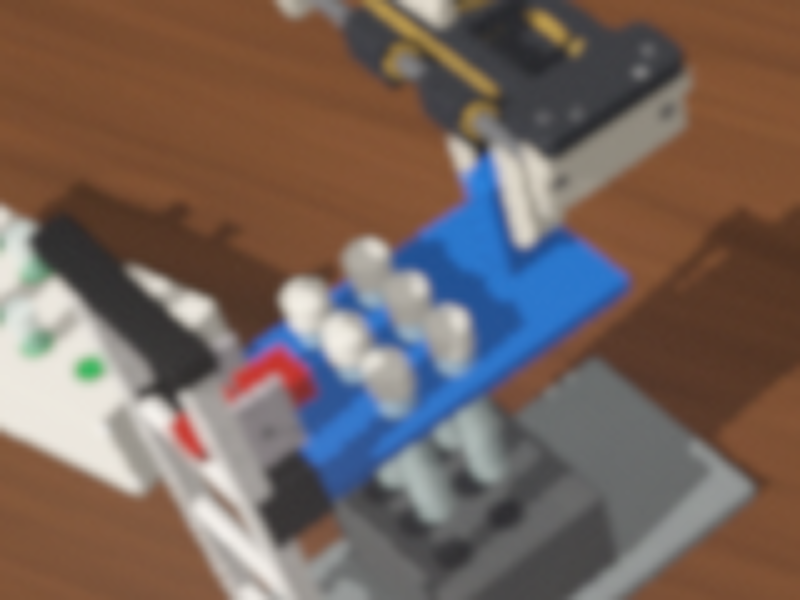

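It is a hard stop at 224.4 mm with rising force, so the pawl is seated at about 70 mm. Easing the press, then opening.

Call:
arm_command:
  series: "0 0 0 -0.001 0; 0 0 0 -0.001 0; 0.03 0 0 -0.001 0; 0.05 0 0 -0.001 0; 0.06 0 0 -0.001 0; 0.06 0 0 -0.001 0; 0.06 0 0 -0.001 0; 0.06 0 0 -0.001 0"

```text
clock: 12.48
eef_pos: [480.7, -243.0, 223.6]
tool_rot: [-0.0, 0.173, 0.985, 0.0]
wrist_force: [0.1, 0.3, -0.8]
gripper_width: 59.8
gripper_force: 0.0
```

Call:
arm_command:
  series: "0.06 0 0 -0.01 0; 0.06 0 0 -0.03 0; 0.06 0 0 -0.055 0; 0.06 0 0 -0.085 0; 0.06 0 0 -0.115 0; 0.06 0 0 -0.145 0; 0.06 0 0 -0.16 0; 0.06 0 0 -0.16 0"

```text
clock: 13.48
eef_pos: [481.1, -243.4, 385.4]
tool_rot: [0.002, 0.173, 0.985, -0.0]
wrist_force: [0.1, -0.3, 0.0]
gripper_width: 60.0
gripper_force: 0.0
```

```bash
python3 - <<'E'
from h import *
print(tool((481.4,-243.2,225)),manip.get_state()["wrist_force"])
a=imaging.capture("scene")[:,:,::-1]
cv2.imwrite("pics/s6.png",cv2.resize(a,(800,600),interpolation=2))
E
```

```text
clock 13.475 pos [ 481.1 -243.4  385.4] yhead 70.07 z [ 0.003 -0.002 -1.   ]
[  0.3   0.4 160.4] [ 0.07990518 -0.33537287  0.01282906]
```

View pics/s6.png

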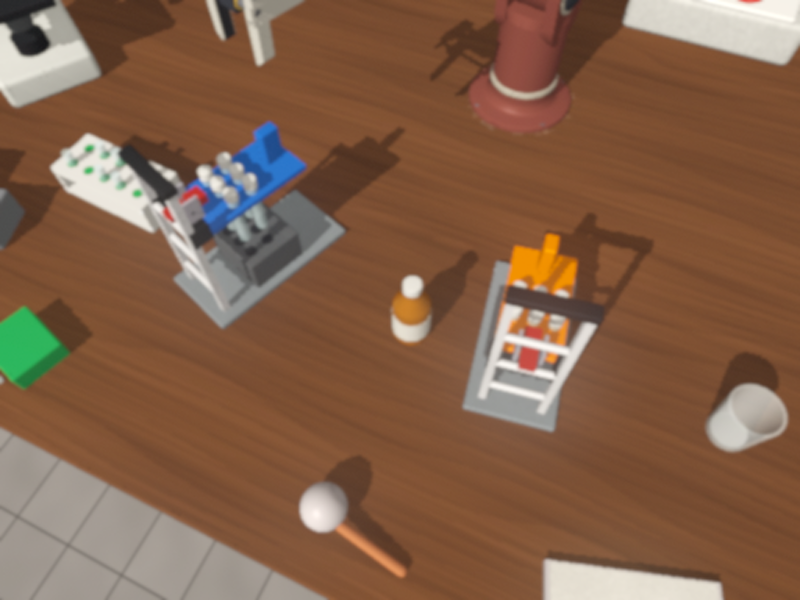

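The blue carrier stays raised with its plate at (250,175) and the tubes out of the block. The gripper is clear at (260,30), and the bottle at (412,310) and the orange stand at (535,330) are unchanged.

```bash
python3 -c "
from rig import manip
print(manip.finish_job())"
```

```text
the job is handed in; nothing more can be done
None
```

The blue carrier is seated on the upper rung at about 70 mm, released with the gripper clear; the orange stand and bottle look undisturbed in the last picture, and the job was handed in at about 13.5 s.

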